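# Swing the bench magnifier over the weighing dish and clamp it

## Robot

A 7-joint arm with a two-finger parallel gripper is mounted at the origin on a cart in front of the work surface, level with it; the furniture and walls round the work are solid. World frame = base frame: x ahead of the robot, y to its left, z up, the work surface at z = 0. Lengths are in m, angles in degrees, forces in N, time in s.
With the tool pointing down it reaches from about 0.425 to 0.95 m from the base axis. Payload 4.7 kg.
Tool frame: the origin (TCP) lies at the very end of the fingers, on their centre line; the grasp point (between the pads) lies 19 mm behind it; z points along the fingers, x is the direction in which the jaws open and shut, and the axes are right-handed (so a half turn about z gives the same grasp; the last joint's range is limited). The gripper opens to 85 mm and grips with 20 to 120 N. Pads are 22 mm wide; open, the fingers measure 114 mm over their backs; the gripper's body (76 mm by 85 mm) begins 54 mm behind the grasp point. The pads swing forward as they close: fully open they stand 13 mm farther back than shut.
Start: joints at [72.771, 26.849, -2.785, 87.806, 1.381, 65.374, -4.715], TCP at [0.181, -0.65, 0.231] pointing down, gripper open.
Joint ranges: [-148.3, 148.3], [-19.14, 114.17], [-79.39, 73.82], [5.75, 140.21], [-59.74, 239.74], [12.07, 113.84], [-152.46, 152.46]. Speed limits (degrees/s): [147.25, 147.25, 180, 180, 180, 180, 180].

## Interface

Orientations are given as [roll, pitch, yaw] about the fixed x, y, z axes, in that order (R = Rz(yaw) Ry(pitch) Rx(roll)).
In Python, from cell import robot gives the robot as it stands.
- The arm moves only by the tool move_arm, never from a script. Its argument "deltas" is one flat list of numbers, 7 for each row, row after row: the turn, a rotation vector about the tool's x, y, z in degrees, then the shift along the tool's x, y, z in m, then the finger opening in m, from 0 to 0.0854. In form: [wx, wy, wz, x, y, z, claw, wx, wy, wz, x, y, z, claw, ...]. A call has 1 to 20 rows; each row shifts and turns the commanded pose from where the row before left it, along the tool's axes as they then stand; what a row does not reach is not made up. A row lasts 1/8 s, in which the tool goes at most 62.5 mm and 10.7 degrees, less where a joint would pass 70% of its speed; a pose out of reach is approached as far as the arm can. A call with a gripper value outside its range is refused whole. The fingers move at their own pace and stop on an object; "newtons" is the grip in N (left out, the last holds). Time passes only in rows, so rows that do not move let the fingers close. It gives the time, the measured TCP pose, the force and the opening at its end, in the units of the state.
- robot.sense(): the state, without advancing time (a new reading comes with each control period).
- robot.read_camera(name): name is "scene" or "top"; returns the picture (420x560x3 uint8, blue, green, red); there is no depth.
- robot.camera_params(name): a dict with "fx", "fy", "cx", "cy" (pixels), "dist" ([k1, k2, p1, p2, k3] as OpenCV has them; the pictures are not rectified), "view" (4x4, takes a point from world to camera coordinates). Camera axes: x right, y up, looking along -z (the intrinsics and any distortion apply to the point x, -y, -z); pixel columns grow to the right and rows downward; lengths in m; the calibration is good to about 2 mm. A picture is of the moment at which its call begins. camera_params takes no time and is no camera call.
- robot.finish_job(): hands the job in, once; it reports no verdict.
Trained networks look in the newest picture that a camera, given by its name, has taken for a name from the list of things; names that differ only in an ending like _2 or _b are one class to them, and where a whole thing is asked for, a point or a joint stands for the part that bears it (a point fixed in the world has none). Each returns a list of dicts, best first, with "score" (0 to 1); they miss things now and then, are a little off and sometimes report something else, mostly with a low value. They report only what shows in the picture. A call takes as long as a camera call. They do not tell look-alikes from the thing itself.
- robot.look_for(label, camera): "at" ([x, y, z] in m, in world coordinates, good to about 4 mm: the middle of the surface that is visible of it).
- robot.regions_of(label, camera): "pixels" (420x560 bool, what is visible of it).
The state is a dict: "t": time; "joints": joint angles; "joint_velocities": joint speeds; "joint_torque": joint torques, N m; "eef_pos": TCP position; "tcp_rot": TCP orientation; "wrist_force": force on the tool from outside, world axes, zero at the start; "torque": the same for the moment, N m; "grip_width": finger opening in m.
Only numpy, scipy, OpenCV 4.12 (cv2) and the standard library are available. Lean on these libraries where they do the work, as an engineer would, in place of code of your own. Each camera call takes 0.05 s, during which the arm holds its last target. There are 200 camera calls.

## Task

Swing the bench magnifier round by gently pushing the side of its bar with a fingertip until the lens is centred above the white weighing dish, then push the clamp lever on top of the column clockwise (seen from above) all the way to its stop to lock it there. Only push: do not grip the bar or the lever, keep the fingers off the lens and its black rim, and neither pick up nor shift the dish or the other things standing around the magnifier.

Things in the scene. Friction and masses are not known exactly. Their poses are not given: they have to be found in the camera images.
- column_axis (a point): A point on the vertical axis of the magnifier's fixed stand, 111 mm above the worktop (mid-height of the bar). The stand is a grey round foot (112 mm across, 22 mm high) with a 22 mm steel column; the swing arm and, above it, the clamp lever both turn about this axis. The stand, and the point's axes, are turned up to 0.25 rad about the vertical.
- swing_arm (a joint): Angle of the magnifier's arm in rad; 0 points along the stand's -x (roughly toward the robot), growing anticlockwise seen from above (toward the robot's right), stops at -1.42 and 1.42. Starts within 0.12 of 0. It turns with light friction (about 0.12 N m, so 1 N at the bar's middle) and stays where it is left.
- bar_middle (a point): A point in the middle of the arm's bar, 140 mm from the column axis and 111 mm above the worktop: a good place to push the bar's side. The bar is level, grey, 12 mm wide and 22 mm high (100 to 122 mm above the worktop), free from 20 to 180 mm from the column axis, with the round lens at its end. The point's x axis lies along the bar toward the column.
- lens_centre (a point): Centre of the magnifier's lens, 230 mm from the column axis and 111 mm above the worktop. Clear glass in a black round rim, 96 mm in outer diameter, 12 mm high (105 to 117 mm above the worktop). Not to be touched.
- lens: The same lens with its black rim; origin on its axis 9 mm below the lens centre.
- clamp_lever (a joint): Angle of the clamp lever in rad: 0 is loose (lever points along the stand's -y, to the robot's right), grows clockwise seen from above up to its stop at 1.45, tight (lever points roughly toward the robot). Starts between 0 and 0.25; counts as tight above 1.3. It moves with light friction (0.06 N m) and stays where it is left. It has no real effect on the arm's friction.
- lever_ball (a point): Centre of the black ball, 20 mm in diameter, at the end of the clamp lever: 74 mm from the column axis and 157 mm above the worktop. Between it and the hub (34 mm across, top at 168 mm) runs a level steel rod 12 mm thick, at 151 to 163 mm above the worktop.
- dish: The target: white open weighing dish, rounded square, 70 x 70 x 15 mm, loose and light (20 g), standing on the worktop; origin at the centre of its underside. It stands below the circle that the lens centre travels, within 6 mm of that circle, about 0.55 or 1.2 rad to either side of arm angle 0.
- sample_vial: Small clear sample vial with a screw cap, standing upright, 21 mm across, 50 mm high, origin at the centre of its underside. Stands at another such place; not to be moved.
- bench_timer: Square bench timer with three buttons, 62 x 62 x 18 mm, origin at the centre of its underside. Stands at another such place; not to be moved.
- brass_weight: Brass-coloured balance weight with a knob, 23 mm across, 39 mm high, origin at the centre of its underside. Stands at another such place; not to be moved.
Not all that is in view belongs to the job. What is shaped like the dish but red is not meant.

How it is judged:
By the outcome, as a careful person would: the job done as asked, in the order asked, and still so for the second after the job is handed in, with the robot touching nothing.
It also fails if it takes over 51 s, if anything falls off the work surface, if the arm or the gripper's body presses on something with over 40 N, if the wrist force passes 120 N, or if a joint passes its speed limit or range.

## Working session

There is one attempt and no reset: what is moved stays moved. The work goes in short steps, Python scripts to look and compute and a tool call to move; the robot and the scene stay as the last step left them, time stands still between calls to the robot, and variables do not carry over. Pictures are saved under pics/ and viewed, about 8 in all and at most 12, crops included, and the job is handed in when it is done.

Besides the shell and the picture viewer there is one more tool, called after "Emit:" as a command line: name --argument value ..., lists and objects as JSON in quotes. move_arm: Moves the arm, as the interface text tells. Its arguments: {"type":"object","properties":{"deltas":{"type":"array","items":{"type":"number"}},"newtons":{"type":"number"}},"required":["deltas"]}

```bash
mkdir -p pics; cat > h.py <<'E'
import numpy as np, cv2
from cell import robot
def pix2z(cam,uv,z):
    p=robot.camera_params(cam);K=np.array([[p['fx'],0,p['cx']],[0,p['fy'],p['cy']],[0,0,1]])
    n=cv2.undistortPoints(np.array([[uv]],float),K,np.array(p['dist'],float))[0,0]
    V=np.array(p['view']);R=V[:3,:3];c=-R.T@V[:3,3]
    d=R.T@np.array([n[0],-n[1],-1]);return c+d*(z-c[2])/d[2]
def proj(cam,P):
    p=robot.camera_params(cam);K=np.array([[p['fx'],0,p['cx']],[0,p['fy'],p['cy']],[0,0,1]])
    q=np.array(p['view'])@np.append(P,1);q=q[:3]*[1,-1,-1]
    return cv2.projectPoints(q.reshape(1,1,3),np.zeros(3),np.zeros(3),K,np.array(p['dist'],float))[0][0,0]
E
python3 - <<'E'
from h import *
a=robot.read_camera('scene');b=robot.read_camera('top')
cv2.imwrite('pics/s1.png',a);cv2.imwrite('pics/t1.png',b)
for l in ['dish','lens','lever_ball','clamp_lever','swing_arm','column_axis','sample_vial','bench_timer','brass_weight']:
  for c in ['top','scene']:
    try: print(l,c,[(round(r['score'],2),np.round(r['at'],3).tolist(),np.round(proj(c,r['at'])).tolist()) for r in robot.look_for(l,c)][:3])
    except Exception as e: print(l,c,e)
s=robot.sense();print(s['t'],s['eef_pos'],s['tcp_rot'])
E
```

```text
dish top [(0.77, [0.605, 0.436, -0.002], [166.0, 203.0]), (0.64, [0.507, 0.226, 0.003], [233.0, 232.0]), (0.59, [0.385, 0.232, -0.003], [231.0, 273.0])]
dish scene [(0.75, [0.513, 0.23, 0.01], [232.0, 233.0]), (0.61, [0.406, 0.219, 0.012], [211.0, 250.0])]
lens top [(0.8, [0.456, 0.14, 0.114], [260.0, 245.0]), (0.72, [0.546, -0.124, 0.026], [347.0, 216.0]), (0.48, [0.66, 0.053, 0.163], [289.0, 170.0])]
lens scene [(0.96, [0.447, 0.138, 0.112], [246.0, 216.0]), (0.54, [0.516, 0.232, 0.008], [232.0, 233.0])]
lever_ball top [(0.78, [0.661, 0.052, 0.165], [290.0, 169.0])]
lever_ball scene [(0.67, [0.658, 0.046, 0.162], [318.0, 179.0])]
clamp_lever top [(0.61, [0.66, 0.05, 0.162], [290.0, 170.0])]
clamp_lever scene [(0.78, [0.66, 0.049, 0.158], [317.0, 180.0])]
swing_arm top [(0.71, [0.468, 0.122, 0.115], [266.0, 241.0])]
swing_arm scene [(0.63, [0.489, 0.112, 0.112], [264.0, 213.0])]
column_axis top [(0.64, [0.597, 0.1, 0.116], [273.0, 195.0])]
column_axis scene [(0.72, [0.632, 0.074, 0.113], [303.0, 197.0])]
sample_vial top [(0.51, [0.455, -0.011, 0.046], [312.0, 246.0])]
sample_vial scene [(0.65, [0.448, -0.018, 0.026], [300.0, 263.0])]
bench_timer top [(0.71, [0.637, 0.286, 0.013], [213.0, 191.0])]
bench_timer scene []
brass_weight top [(0.51, [0.545, -0.123, 0.026], [347.0, 216.0]), (0.41, [0.66, 0.051, 0.162], [290.0, 170.0])]
brass_weight scene [(0.52, [0.543, -0.129, 0.018], [358.0, 262.0])]
1.0 [ 0.18125393 -0.65024043  0.2313627 ] [-1.79998037e+02 -7.23537333e-03 -7.44278731e+01]
```

View pics/t1.png

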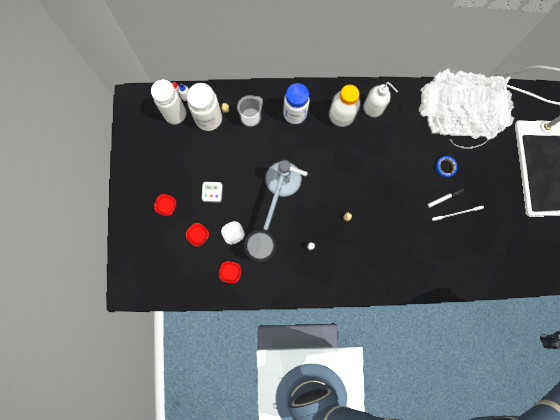

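View pics/s1.png

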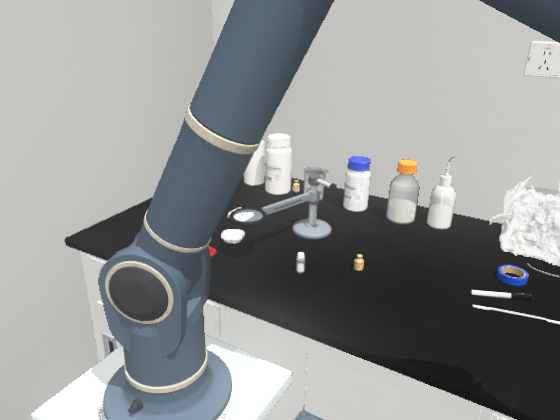

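The top view shows the white dish at about (233,232), and red look-alikes at (165,205), (197,235) and (230,272). The lens is at (260,245), the hub at about (285,168) and the lever tip at about (306,174). The vial is at (311,246), the weight at (348,216) and the timer at (212,191). I choose the white dish, and I'll check it in a close crop.

```bash
python3 - <<'E'
from h import *
b=cv2.imread('pics/t1.png');c=b[150:290,190:330]
cv2.imwrite('pics/c1.png',cv2.resize(c,None,fx=4.2,fy=4.2,interpolation=cv2.INTER_CUBIC))
robot.read_camera('top')
for l in ['dish','lens','lever_ball','clamp_lever','swing_arm','column_axis']:
  for r in robot.regions_of(l,'top')[:3]:
    m=r['pixels'];ys,xs=np.nonzero(m);print(l,round(r['score'],2),m.sum(),xs.mean().round(1),ys.mean().round(1),xs.min(),xs.max(),ys.min(),ys.max())
for z,uv in [(0.168,(285,167)),(0.157,(306,173)),(.111,(260,245)),(.012,(233,232.5)),(0.011,(284,180))]: print(uv,pix2z('top',uv,z).round(4))
E
```

```text
dish 0.95 377 231.8 232.0 221 243 221 243
dish 0.9 349 229.8 272.4 220 239 262 283
dish 0.79 330 164.9 204.4 155 175 195 214
lens 0.63 880 259.5 245.1 243 276 229 262
lens 0.28 1231 263.5 231.7 243 289 169 262
lever_ball 0.55 242 292.6 168.4 278 311 160 177
lever_ball 0.29 1322 263.9 231.2 243 289 170 262
clamp_lever 0.66 278 293.1 168.9 278 312 160 178
swing_arm 0.9 1156 263.2 233.6 243 289 170 262
column_axis 0.96 2030 272.5 209.2 243 311 161 262
column_axis 0.45 1200 263.4 232.8 243 289 169 262
(285, 167) [0.6666 0.0647 0.168 ]
(306, 173) [0.6508 0.006  0.157 ]
(260, 245) [0.4562 0.1401 0.111 ]
(233, 232.5) [0.5056 0.2241 0.012 ]
(284, 180) [0.666  0.0639 0.011 ]
```

View pics/c1.png

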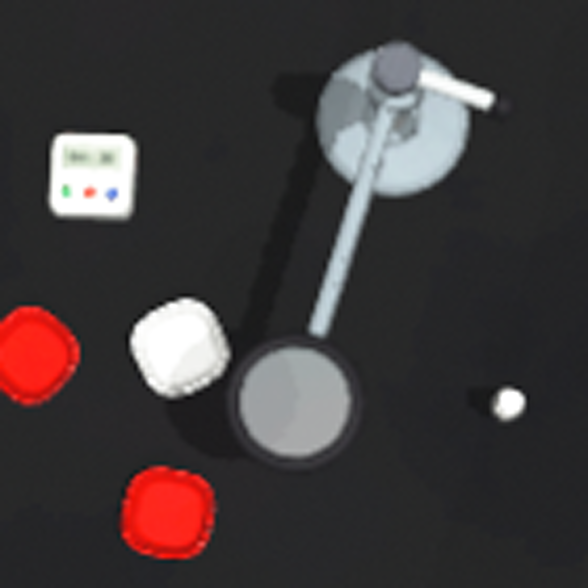

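The close crop confirms the white dish (crop 180,347) is the target. The lens, bar, hub and lever tip (crop 503,106) also match. The column is at about (0.667,0.065), the lens 25° anticlockwise of the dish as seen from above, so the bar is pushed toward +y.

Emit:
move_arm --deltas '[0,0,0,-0.0203,-0.0388,0,0,0,0,0,-0.0203,-0.0388,0,0,0,0,0,-0.0203,-0.0388,0,0,0,0,0,-0.0203,-0.0388,0,0,0,0,0,-0.0203,-0.0388,0,0,0,0,0,-0.0203,-0.0388,0,0,0,0,0,-0.0203,-0.0388,0,0,0,0,0,-0.0203,-0.0388,0,0,0,0,0,-0.0203,-0.0388,0,0,0,0,0,-0.0203,-0.0388,0,0,0,0,-9,0,0,0,0,0,0,-9,0,0,0,0,0,0,-9,0,0,0,0,0,0,-9,0,0,0,0,0,0,-9,0,0,0,0,0,0,-9.4,0,0,0,0,0,0,0,0,0,0,0]'

```text
t: 3.48
eef_pos: [0.5004, -0.3507, 0.2313]
tcp_rot: [-180.0, -0.0, -20.2]
wrist_force: [-0.5, 0.0, 0.1]
grip_width: 0.0003
```

Emit:
move_arm --deltas '[0,0,0,-0.0136,-0.0419,0,0,0,0,0,-0.0136,-0.0419,0,0,0,0,0,-0.0136,-0.0419,0,0,0,0,0,-0.0136,-0.0419,0,0,0,0,0,-0.0136,-0.0419,0,0,0,0,0,-0.0136,-0.0419,0,0,0,0,0,-0.0136,-0.0419,0,0,0,0,0,-0.0136,-0.0419,0,0,0,0,0,-0.0136,-0.0419,0,0,0,0,0,0,0,0,0,0,0,0,0,0,0.042,0,0,0,0,0,0,0.042,0,0,0,0,0,0,0.042,0,0,0,0,0,0,0,0]'

```text
t: 5.22
eef_pos: [0.5124, 0.044, 0.1028]
tcp_rot: [179.8, 0.3, -20.2]
wrist_force: [-0.5, 0.1, 1.0]
grip_width: -0.0001
```

```bash
python3 - <<'E'
from h import *
a=robot.read_camera('scene');b=robot.read_camera('top')
A=cv2.resize(a[120:320,150:410],None,fx=1.5,fy=1.5);B=cv2.resize(b[140:290,190:340],(300,300),interpolation=cv2.INTER_CUBIC)
B=cv2.resize(B,(400,400));A=cv2.copyMakeBorder(A,0,100,0,0,0)
cv2.imwrite('pics/p2.png',np.hstack([A[:400],B]))
E
```

```text
(no output)
```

View pics/p2.png

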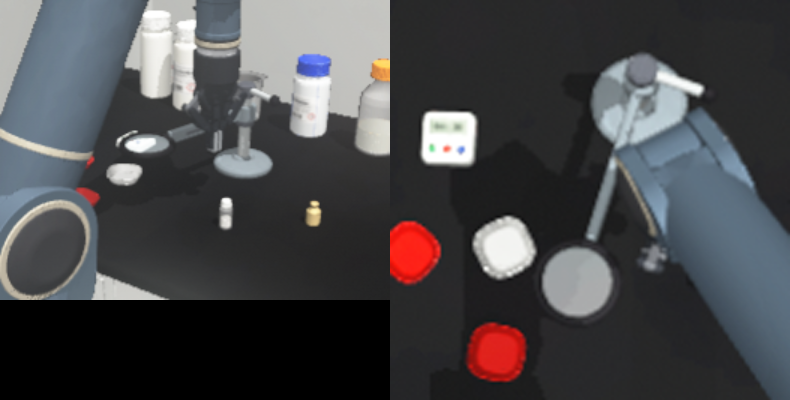

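The view shows the gripper (652,260 in the right half) beside the bar, on the correct side and clear of the lens rim, lever and dish. I'll approach and then push along the arc.

Emit:
move_arm --deltas '[0,0,0,0,-0.012,0,0,0,0,0,0,-0.012,0,0,0,0,0,0,-0.012,0,0,0,0,0,0,-0.009,0,0,0,0,0,0,-0.006,0,0,0,0,2.5,-0.0006,-0.006,0,0,0,0,2.5,-0.0006,-0.006,0,0,0,0,2.5,-0.0006,-0.006,0,0,0,0,2.5,-0.0006,-0.006,0,0,0,0,2.5,-0.0006,-0.006,0,0,0,0,2.5,-0.0006,-0.006,0,0,0,0,2.5,-0.0006,-0.006,0,0,0,0,2.5,-0.0006,-0.006,0,0,0,0,0,0,0,0,0]'

```text
t: 7.08
eef_pos: [0.5509, 0.1381, 0.1051]
tcp_rot: [180.0, 0.0, -40.0]
wrist_force: [-0.3, 0.5, 0.4]
grip_width: 0.0001
```

```bash
cat > m.py <<'E'
from h import *
import sys
b=robot.read_camera('top')
C=np.array([.667,.065])
for l in ['lens','dish']:
  print(l,[(round(r['score'],2),np.round(r['at'],3).tolist()) for r in robot.look_for(l,'top')][:2])
  for r in robot.regions_of(l,'top')[:2]:
    m=r['pixels'];ys,xs=np.nonzero(m);uv=((xs.min()+xs.max())/2,(ys.min()+ys.max())/2)
    p=pix2z('top',uv,.111 if l=='lens' else .012)[:2];d=p-C
    print(l,round(r['score'],2),uv,m.sum(),p.round(4),'R',np.hypot(*d).round(4),'ang',np.degrees(np.arctan2(d[1],d[0])).round(1))
s=robot.sense();print(s['t'],s['eef_pos'].round(4),s['tcp_rot'].round(1),s['wrist_force'].round(1))
if len(sys.argv)>1: cv2.imwrite(sys.argv[1],cv2.resize(b[150:290,190:330],None,fx=4.2,fy=4.2,interpolation=cv2.INTER_CUBIC))
E
python3 m.py pics/p3.png
```

```text
lens [(0.62, [0.489, 0.208, 0.117])]
dish [(0.62, [0.503, 0.333, -0.001]), (0.57, [0.604, 0.436, -0.001])]
dish 0.74 (np.float64(165.0), np.float64(204.5)) 306 [0.5976 0.4349] R 0.3763 ang 100.6
dish 0.72 (np.float64(229.0), np.float64(271.5)) 376 [0.3874 0.2377] R 0.3286 ang 148.3
7.325 [0.5509 0.1375 0.1053] [180.  -0. -40.] [ 0.4 -0.8 -0.9]
```

View pics/p3.png

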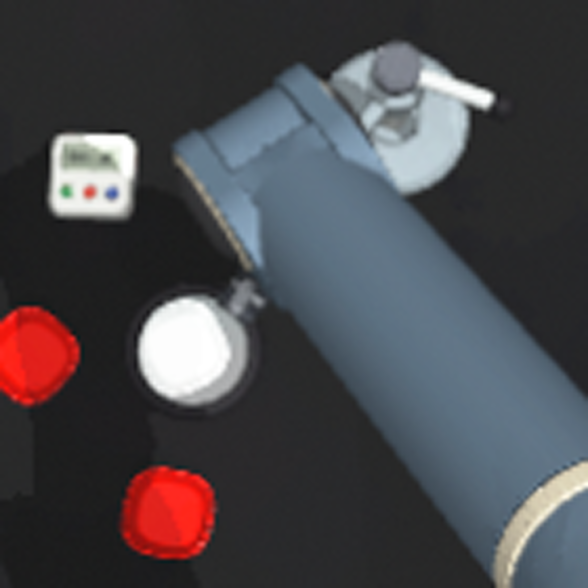

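The lens now covers the dish in the picture, with its rim centre at crop (194,349) and the dish at crop (180,347). I'll convert both, allowing for the height difference.

```bash
python3 - <<'E'
from h import *
C=np.array([.667,.065])
for n,uv,z in [('lens',(194,349),.111),('lens0',(296,401),.111),('dish',(180,347),.012),('dish0',(180,347),.0075)]:
    # crop-resize pixel-centre convention
    uv=((uv[0]+.5)/4.2-.5+190,(uv[1]+.5)/4.2-.5+150)
    p=pix2z('top',uv,z)[:2];d=p-C;print(n,uv,p.round(4),np.hypot(*d).round(4),np.degrees(np.arctan2(d[1],d[0])).round(2))
for uv,z in [((396,66),.168),((503,106),.157)]:
    uv=((uv[0]+.5)/4.2-.5+190,(uv[1]+.5)/4.2-.5+150);print(pix2z('top',uv,z).round(4))
# precise white-dish centroid from first picture (unoccluded)
b=cv2.imread('pics/t1.png').astype(int);m=np.zeros(b.shape[:2],bool);m[215:250,217:247]=b[215:250,217:247].min(2)>110
ys,xs=np.nonzero(m);print(len(xs),(xs.min()+xs.max())/2,(ys.min()+ys.max())/2,xs.mean(),ys.mean(),pix2z('top',(xs.mean(),ys.mean()),.01))
E
```

```text
lens (235.8095238095238, 232.71428571428572) [0.4928 0.2081] 0.2255 140.6
lens0 (260.0952380952381, 245.09523809523807) [0.4559 0.1398] 0.224 160.48
dish (232.47619047619048, 232.23809523809524) [0.5064 0.2257] 0.2271 134.98
dish0 (232.47619047619048, 232.23809523809524) [0.507 0.226] 0.227 134.82
[0.6715 0.0676 0.168 ]
[ 0.6452 -0.0033  0.157 ]
414 232.5 232.5 232.31642512077295 232.28743961352657 [0.50655031 0.22631525 0.01      ]
```

Emit:
move_arm --deltas '[0,0,2.5,-0.0006,-0.006,0,0,0,0,2.5,-0.0006,-0.006,0,0,0,0,0,0,0,0,0,0,0,0,0,0,0,0]'

```text
t: 7.82
eef_pos: [0.5579, 0.1473, 0.1053]
tcp_rot: [180.0, -0.0, -45.0]
wrist_force: [-0.8, -0.3, 0.4]
grip_width: 0.0
```

```bash
python3 m.py pics/p4.png; python3 - <<'E'
from h import *
a=robot.read_camera('scene')
for l in ['lens','dish']:
  print(l,[(round(r['score'],2),np.round(r['at'],3).tolist()) for r in robot.look_for(l,'scene')][:2])
E
```

```text
lens [(0.68, [0.503, 0.224, 0.114])]
lens 0.71 (np.float64(230.5), np.float64(228.0)) 766 [0.5066 0.2231] R 0.2252 ang 135.4
dish [(0.79, [0.386, 0.235, -0.0]), (0.74, [0.504, 0.336, -0.0])]
dish 0.9 (np.float64(230.0), np.float64(272.0)) 396 [0.3858 0.2347] R 0.3284 ang 148.9
dish 0.78 (np.float64(165.0), np.float64(204.5)) 388 [0.5976 0.4349] R 0.3763 ang 100.6
8.075 [0.5579 0.1474 0.1053] [180.  -0. -45.] [-0.1  0.3 -1.1]
lens [(0.87, [0.492, 0.224, 0.114])]
dish [(0.52, [0.516, 0.231, 0.006]), (0.39, [0.517, 0.314, 0.013])]
```

View pics/p4.png

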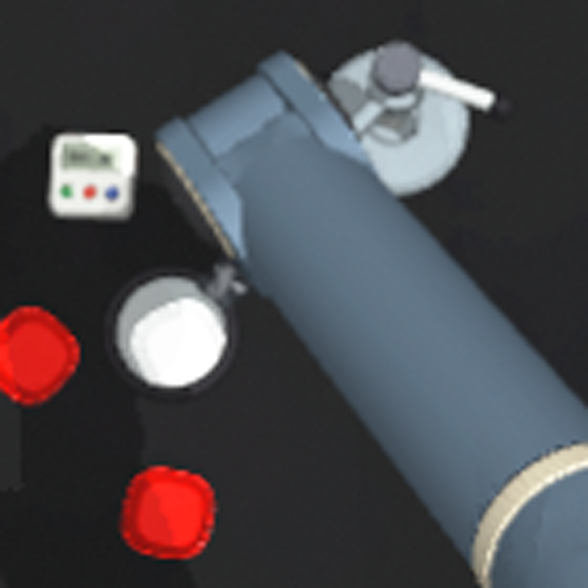

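Lens at (0.507,0.223) against dish at (0.507,0.226). I'll nudge another 0.5°, back off and rise, then check the result unobstructed.

Emit:
move_arm --deltas '[0,0,0,0,-0.0012,0,0,0,0,0,0,0,0,0,0,0,0,0,0.01,0,0,0,0,0,0,0.02,0,0,0,0,0,0,0.02,0,0,0,0,0,0,0,-0.04,0,0,0,0,0,0,-0.045,0,0,0,0,0,0.04,-0.04,0,0,0,0,0,0.04,0,0,0,0,0,0,0.04,0,0,0,0,0,0,0.04,0,0,0,0,0,0,0.04,0,0,0,0,0,0,0,0,0]'

```text
t: 9.85
eef_pos: [0.3795, -0.0304, 0.2301]
tcp_rot: [179.9, -0.0, -45.3]
wrist_force: [0.2, 0.4, -0.3]
grip_width: -0.0002
```

```bash
python3 m.py pics/p5.png; python3 - <<'E'
from h import *
a=robot.read_camera('scene')
for l in ['lens','dish','lever_ball']:
  print(l,[(round(r['score'],2),np.round(r['at'],3).tolist()) for r in robot.look_for(l,'scene')][:2])
A=cv2.imread('pics/p5.png')[:,:400]
s=cv2.resize(a[120:270,180:360],None,fx=2.2,fy=2.2,interpolation=cv2.INTER_CUBIC)
o=np.zeros((588,800,3),np.uint8);o[:,:400]=A;o[:330,400:796]=s;cv2.imwrite('pics/p5.png',o)
E
```

```text
lens [(0.81, [0.502, 0.221, 0.115])]
lens 0.66 (np.float64(230.5), np.float64(228.0)) 813 [0.5066 0.2231] R 0.2252 ang 135.4
dish [(0.9, [0.384, 0.235, -0.002]), (0.84, [0.602, 0.436, -0.0])]
dish 0.9 (np.float64(165.0), np.float64(204.5)) 313 [0.5976 0.4349] R 0.3763 ang 100.6
dish 0.63 (np.float64(251.5), np.float64(207.0)) 1264 [0.5831 0.1662] R 0.1315 ang 129.6
10.1 [ 0.3826 -0.0275  0.2304] [-180.    -0.   -44.9] [ 0.1 -0.5  0.8]
lens [(0.61, [0.496, 0.221, 0.114])]
dish [(0.6, [0.509, 0.34, 0.015]), (0.58, [0.409, 0.237, 0.009])]
lever_ball []
```

View pics/p5.png

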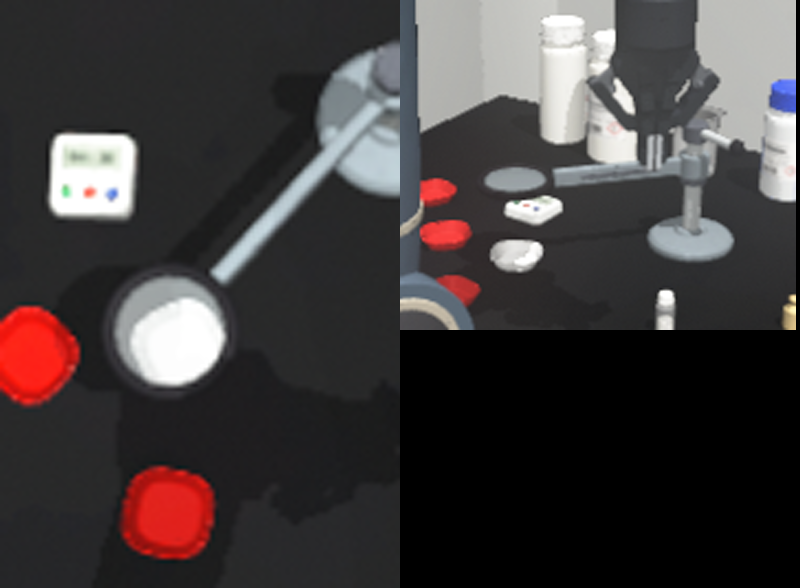

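The unobstructed view shows the lens rim centre at crop (171,332), above the white dish, with the dish unmoved. In the scene view the lens sits at (516,180), straight above the dish at (517,255). I'll compare both cameras.

```bash
python3 - <<'E'
from h import *
p=lambda u,v:((u+.5)/4.2-.5+190,(v+.5)/4.2-.5+150)
q=lambda u,v:((u-400+.5)/2.2-.5+180,(v+.5)/2.2-.5+120)
print('top lens',pix2z('top',p(171,332),.111).round(4),'dish',pix2z('top',p(180,347),.010).round(4))
print('scene lens',pix2z('scene',q(516,180),.111).round(4),'dish',pix2z('scene',q(517,253),.010).round(4))
for uv in [(386,78),(400,62)]: pass
print(pix2z('top',p(396,66),.168), pix2z('top',p(503,106),.157))
# bar axis from 2 points
a=pix2z('top',p(222,277),.122);b=pix2z('top',p(378,110),.122);print(a,b,np.degrees(np.arctan2(*(a-b)[1::-1])))
E
```

```text
top lens [0.5047 0.2236 0.111 ] dish [0.5067 0.2258 0.01  ]
scene lens [0.5065 0.221  0.111 ] dish [0.5079 0.2232 0.01  ]
[0.67148256 0.06764977 0.168     ] [ 0.64519243 -0.00330891  0.157     ]
[0.53985399 0.18776916 0.122     ] [0.65286481 0.07945468 0.122     ] 136.21558772804735
```

Both cameras put the lens within about 3 mm of the dish centre, which is within calibration error, so I'll leave it there. Next I move above the far (+x) side of the lever ball.

Emit:
move_arm --deltas '[0,0,-8.3,0,0,0,0,0,0,-8.3,0,0,0,0,0,0,-8.3,0,0,0,0,0,0,0,0.036,-0.0143,0,0,0,0,0,0.036,-0.0143,0,0,0,0,0,0.036,-0.0143,0,0,0,0,0,0.036,-0.0143,0,0,0,0,0,0.036,-0.0143,0,0,0,0,0,0.036,-0.0143,0,0,0,0,0,0.036,-0.0143,0,0,0,0,0,0.036,-0.0143,0,0,0,0,0,0,0,0,0,0,0,0,0,0,0,0]'

```text
t: 11.92
eef_pos: [0.691, -0.0196, 0.2296]
tcp_rot: [180.0, 0.1, -20.1]
wrist_force: [0.0, 0.4, -0.4]
grip_width: 0.0002
```

Emit:
move_arm --deltas '[0,0,0,0,0,0.03,0,0,0,0,0,0,0.03,0,0,0,0,0,0,0.03,0,0,0,0,0,0,0,0]'

```text
t: 12.42
eef_pos: [0.689, -0.0203, 0.1382]
tcp_rot: [179.9, 0.3, -20.1]
wrist_force: [-0.2, 0.8, 0.9]
grip_width: -0.0
```

```bash
python3 - <<'E'
from h import *
a=robot.read_camera('scene');b=robot.read_camera('top')
s=cv2.resize(a[110:260,220:380],(400,375),interpolation=cv2.INTER_CUBIC);t=cv2.resize(b[140:290,190:340],(375,375),interpolation=cv2.INTER_CUBIC)
cv2.imwrite('pics/p6.png',np.hstack([s,t]))
E
```

```text
(no output)
```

View pics/p6.png

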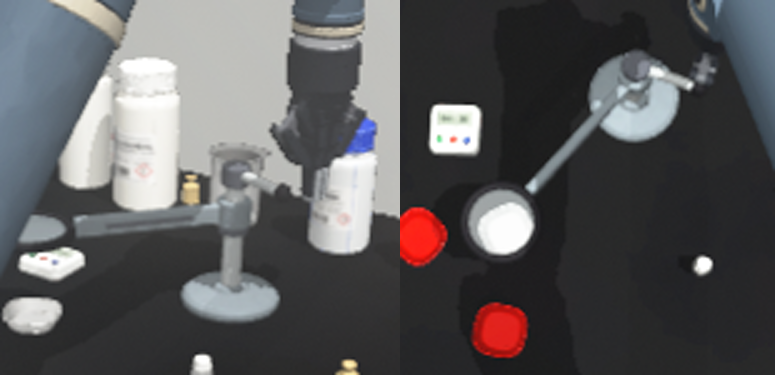

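The view shows the fingertip just beyond the lever ball at (705,72) in the right half, with nothing touching. I'll push clockwise along the arc.

Emit:
move_arm --deltas '[0,0,0,-0.008,0,0,0,0,0,0,-0.008,0,0,0,0,0,0,-0.007,0,0,0,0,0,5,-0.0065,0.0019,0,0,0,0,5,-0.0065,0.0019,0,0,0,0,5,-0.0065,0.0019,0,0,0,0,5,-0.0065,0.0019,0,0,0,0,5,-0.0065,0.0019,0,0,0,0,5,-0.0065,0.0019,0,0,0,0,5,-0.0065,0.0019,0,0,0,0,5,-0.0065,0.0019,0,0,0,0,5,-0.0065,0.0019,0,0,0,0,5,-0.0065,0.0019,0,0,0,0,5,-0.0065,0.0019,0,0,0,0,5,-0.0065,0.0019,0,0,0,0,5,-0.0065,0.0019,0,0,0,0,0,0,0,0,0]'

```text
t: 14.65
eef_pos: [0.6005, 0.0351, 0.1407]
tcp_rot: [-180.0, 0.0, -85.0]
wrist_force: [-0.6, -0.4, 0.3]
grip_width: 0.0
```

```bash
python3 - <<'E'
from h import *
a=robot.read_camera('scene');b=robot.read_camera('top')
s=cv2.resize(a[110:260,220:380],(400,375),interpolation=cv2.INTER_CUBIC);t=cv2.resize(b[140:290,190:340],(375,375),interpolation=cv2.INTER_CUBIC)
cv2.imwrite('pics/p7.png',np.hstack([s,t]))
E
```

```text
(no output)
```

View pics/p7.png

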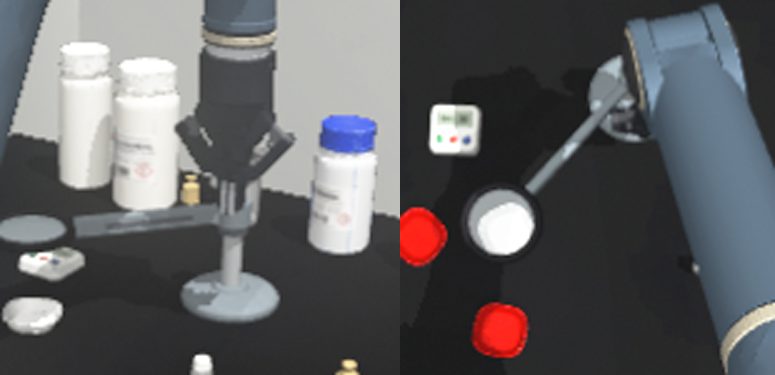

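The finger has swung about 65° without disturbing the bar, and the gripper hides the lever. I continue slowly toward the stop, watching the force.

Emit:
move_arm --deltas '[0,0,2,-0.0026,0.0008,0,0,0,0,2,-0.0026,0.0008,0,0,0,0,2,-0.0026,0.0008,0,0,0,0,2,-0.0026,0.0008,0,0,0,0,0,0,0,0,0]'

```text
t: 15.38
eef_pos: [0.5972, 0.0452, 0.1403]
tcp_rot: [180.0, 0.0, -93.1]
wrist_force: [0.4, 0.0, 0.1]
grip_width: 0.0
```

Emit:
move_arm --deltas '[0,0,1,-0.0013,0.0004,0,0,0,0,1,-0.0013,0.0004,0,0,0,0,0,0,0,0,0]'

```text
t: 15.75
eef_pos: [0.5966, 0.0475, 0.1403]
tcp_rot: [-180.0, 0.0, -95.1]
wrist_force: [0.6, 0.5, 1.3]
grip_width: 0.0
```

Emit:
move_arm --deltas '[0,0,1,-0.0013,0.0004,0,0,0,0,1,-0.0013,0.0004,0,0,0,0,0,0,0,0,0]'

```text
t: 16.12
eef_pos: [0.5961, 0.0484, 0.1403]
tcp_rot: [-180.0, -0.1, -97.2]
wrist_force: [-0.4, -5.0, 0.4]
grip_width: 0.0001
```

Emit:
move_arm --deltas '[0,0,0,-0.0012,0,0,0,0,0,0,0,0,0,0]'

```text
t: 16.38
eef_pos: [0.5961, 0.0485, 0.1403]
tcp_rot: [180.0, -0.2, -97.2]
wrist_force: [-0.4, -6.0, 1.4]
grip_width: -0.0001
```

The tool stopped and the force rose to 6 N, so the lever is at its stop. I'll back off, rise and move clear.

Emit:
move_arm --deltas '[0,0,0,0.01,0,0,0,0,0,0,0.02,0,0,0,0,0,0,0.02,0,0,0,0,0,0,0,0,-0.03,0,0,0,0,0,0,-0.04,0,0,0,0,0,0,-0.04,0,0,0,0,0.04,0,0,0,0,0,0,0.04,0,0,0,0,0,0,0.04,0,0,0,0,0,0,0.04,0,0,0,0,0,0,0.04,0,0,0,0,0,0,0.04,0,0,0,0,0,0,0.04,0,0,0,0,0,0,0,0,0,0]'

```text
t: 18.12
eef_pos: [0.553, -0.2818, 0.2502]
tcp_rot: [180.0, -0.1, -97.6]
wrist_force: [-0.3, 0.1, -0.6]
grip_width: -0.0
```

```bash
python3 m.py pics/p8.png; python3 - <<'E'
from h import *
robot.read_camera('top')
for l in ['lever_ball','sample_vial','brass_weight','bench_timer']: print(l,[(round(r['score'],2),np.round(r['at'],3).tolist()) for r in robot.look_for(l,'top')][:2])
E
```

```text
lens [(0.6, [0.506, 0.224, 0.115])]
lens 0.87 (np.float64(230.0), np.float64(228.5)) 888 [0.5052 0.2245] R 0.2272 ang 135.4
lens 0.41 (np.float64(283.5), np.float64(177.0)) 237 [0.6517 0.0681] R 0.0156 ang 168.6
dish [(0.72, [0.502, 0.334, -0.002]), (0.64, [0.386, 0.235, -0.002])]
dish 0.82 (np.float64(197.0), np.float64(233.5)) 385 [0.505  0.3345] R 0.3144 ang 121.0
dish 0.72 (np.float64(284.0), np.float64(176.5)) 253 [0.6769 0.0636] R 0.01 ang -8.1
18.375 [ 0.5556 -0.2748  0.2503] [-1.8e+02  1.0e-01 -9.7e+01] [ 0.3  0.6 -0.3]
lever_ball [(0.64, [0.657, 0.068, 0.161])]
sample_vial []
brass_weight []
bench_timer [(0.73, [0.638, 0.289, 0.013])]
```

View pics/p8.png

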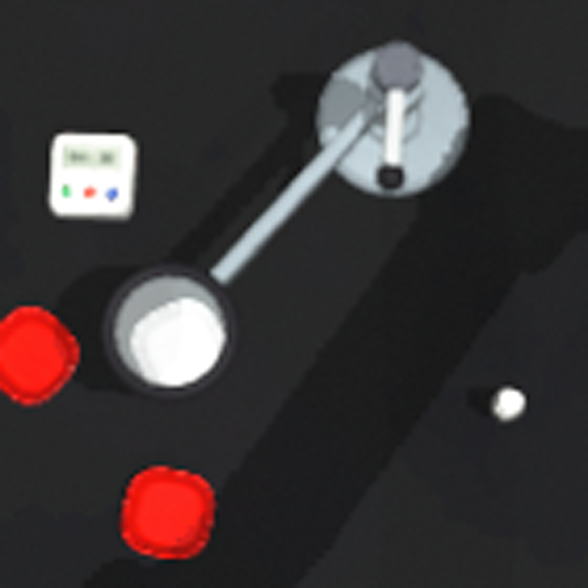

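The final view shows the lever pointing toward the robot, with the ball at (390,176) and the hub at (397,66). The lens is still over the white dish at (171,331), and the vial and timer haven't moved.

```bash
python3 -c "
from cell import robot
print(robot.finish_job())"
```

```text
the job is handed in; nothing more can be done
None
```

The magnifier's lens now sits above the white weighing dish, and the clamp lever is pushed clockwise to its stop. I handed the job in at about 18.5 s of the 51 s allowed.

- **Pushing:** I pushed the bar's side with the closed fingertips through about 25.5°. I then swung the lever ball about 75° clockwise until it stopped moving and the force rose to 6 N. Nothing was gripped, and I saw no contact with the lens or rim.
- **Lens over dish:** after the bar push, both cameras put the lens about 3 mm from the dish centre, which is close to the calibration error. The last picture gave the lens at (0.505, 0.2245), about 2 mm from the dish centre measured at the start (0.507, 0.226).
- **Lever:** in the last picture it points toward the robot, as it should when tight.
- **Other things:** the timer and vial look unmoved. The brass weight was outside the last crop and looked the same when last in view.
- **Checks that failed or disagreed:**
  - The networks could not find the vial or the weight at the end, and reported red dishes or parts of the stand as the dish.
  - The scene camera's network put the lens about 10 mm off in x, both before and after the push. I used my own pixel measurements, which agreed between the two cameras.

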